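# Move the row of soldering supplies to the bench rack in order

### The job

Move the four soldering supplies, one to a place, from the wooden rack to the empty aluminium rack, keeping their row in order: the one that now stands furthest left (seen from the robot) goes into the place next to the red end plate, the next one beside it, and so on to the one furthest right, which ends next to the grey end plate. Stand each one upright in the middle of its place, and do not tip any of them over on the way.

Things in the scene. Friction and masses are not known exactly. Their poses are not given: they have to be found in the camera images.
- flux_tin_mid (a point): blue round tin with a white lid, 54 mm diameter, 94 mm high; grip anywhere round it. This point is its centre, half-way up (47.0 mm above its foot), its z axis points up. Loose. Starts upright in one of the four places of the wooden rack, on a pad.
- dropper_mid (a point): small amber (brown) dropper bottle with a black rubber top, 81 mm high; its body is 29 mm in diameter up to 53 mm above its foot, above that the top is 20 mm wide. This point is its centre, half-way up (40.5 mm above its foot), its z axis points up. Loose. Starts upright in one of the four places of the wooden rack, on a pad.
- spray_mid (a point): light-blue spray bottle with a white pump head, 120 mm high, round body 47 mm in diameter up to about 80 mm above its foot, narrower above. This point is its centre, half-way up (60.0 mm above its foot), its z axis points up. Loose. Starts upright in one of the four places of the wooden rack, on a pad.
- cleaner_mid (a point): low black round cup with brass wool in it (soldering-tip cleaner), 62 mm diameter, 41 mm high. This point is its centre, half-way up (20.5 mm above its foot), its z axis points up. Loose. Starts upright in one of the four places of the wooden rack, on a pad.
- pad_flux_tin: square tan cork pad, 78 x 78 x 2 mm, on which flux_tin_mid's thing stands at the start; fixed in the wooden rack, it marks that place of the old row. Origin: centre of its underside; its top is 10 mm above the worktop. The four pads look alike, lie 84 mm apart in the row, and their y axes point along the wooden rack to the left (within 15 degrees of world +y).
- pad_dropper: square tan cork pad, 78 x 78 x 2 mm, on which dropper_mid's thing stands at the start; fixed in the wooden rack, it marks that place of the old row. Origin: centre of its underside; its top is 10 mm above the worktop. The four pads look alike, lie 84 mm apart in the row, and their y axes point along the wooden rack to the left (within 15 degrees of world +y).
- pad_spray: square tan cork pad, 78 x 78 x 2 mm, on which spray_mid's thing stands at the start; fixed in the wooden rack, it marks that place of the old row. Origin: centre of its underside; its top is 10 mm above the worktop. The four pads look alike, lie 84 mm apart in the row, and their y axes point along the wooden rack to the left (within 15 degrees of world +y).
- pad_cleaner: square tan cork pad, 78 x 78 x 2 mm, on which cleaner_mid's thing stands at the start; fixed in the wooden rack, it marks that place of the old row. Origin: centre of its underside; its top is 10 mm above the worktop. The four pads look alike, lie 84 mm apart in the row, and their y axes point along the wooden rack to the left (within 15 degrees of world +y).
- bench_rack: empty aluminium rack, fixed, 100 (x) by 340 (y) mm; origin: centre of its underside, on the worktop; y axis to the left within 15 degrees. Four places at x = 0, y = -126, -42, +42, +126 mm: pockets 80 (y) by 92 (x) mm, each with a tan cork pad whose top is 10 mm above the worktop. Ribs between them 4 mm thick, 18 mm high; front and rear lips 12 mm high. The wooden rack has the same shape.
- red_cheek: red end plate, 100 x 10 x 36 mm, fixed to one end of the aluminium rack, 175 mm from the rack's centre along its y axis, at +y or at -y as it happens; the centres of the four places lie 49, 133, 217 and 301 mm from it; a light-grey plate closes the other end. Origin: centre of its underside.
There are look-alikes about, which are no part of the job. Leave any purple or yellow look-alike of the part that bears dropper_mid alone.

How it is judged:
By the outcome, as a careful person would: the job done as asked, in the order asked, and still so for the second after the job is handed in, with the robot touching nothing.
It also fails if it takes over 112 s, if anything falls off the work surface, if the arm or the gripper's body presses on something with over 40 N, if the wrist force passes 120 N, or if a joint passes its speed limit or range.

### The arm

A 6-joint arm with a two-finger parallel gripper is mounted at the origin on a cart in front of the work surface, level with it; the furniture and walls round the work are solid. World frame = base frame: x ahead of the robot, y to its left, z up, the work surface at z = 0. Lengths are in m, angles in rad, forces in N, time in s.
With the tool pointing down it reaches from about 0.35 to 0.775 m from the base axis. Payload 7.3 kg.
Tool frame: the origin (TCP) lies at the very end of the fingers, on their centre line; the grasp point (between the pads) lies 19 mm behind it; z points along the fingers, y is the line along which they close (so a half turn about z gives the same grasp; the last joint's range is limited). The gripper opens to 92 mm and grips with 3 to 60 N. Pads are 19 mm wide; open, the fingers measure 130 mm over their backs; the gripper's body (75 mm by 190 mm) begins 47 mm behind the grasp point.
Start: joints at [-1.273, 0.342, 1.524, -0, 1.275, -0.146], TCP at [0.225, -0.474, 0.227] pointing down, gripper open.
Joint ranges: [-2.53, 2.53], [-0.77, 2.02], [0.04, 2.7], [-1, 4.14], [0.28, 2.66], [-3.11, 3.11]. Speed limits (rad/s): [2.57, 2.57, 3.14, 3.14, 3.14, 3.14].

### API

Orientations are given as [roll, pitch, yaw] about the fixed x, y, z axes, in that order (R = Rz(yaw) Ry(pitch) Rx(roll)).
In Python, from cell import robot gives the robot as it stands. The module is installed in compiled form; this text tells all that it offers.
- The arm moves only by the tool arm_command, never from a script. Its argument "moves" is a list of rows, each a list of 3 entries, a list of its own where there are three numbers: the shift along the tool's x, y, z in m, then the turn, a rotation vector about the tool's x, y, z in rad, then the finger opening in m, from 0 to 0.0918. In form: [[[dx, dy, dz], [ax, ay, az], claw], ...]. A call has exactly 5 rows; each row is the pose to reach, as a shift and turn from the pose commanded when the call began, along the tool's axes at that moment; what a row does not reach only later rows make up. A row lasts 1/10 s, in which the tool goes at most 50 mm and 8.59 degrees, less where a joint would pass 70% of its speed; a pose out of reach is approached as far as the arm can. A call with a gripper value outside its range is refused whole. The fingers move at their own pace and stop on an object; "squeeze" is the grip in N (left out, the last holds). Time passes only in rows, so rows that repeat a pose let the fingers close, or fill a call up. It gives the time, the measured TCP pose, the force, the opening and the grip force at its end, in the units of the state.
- robot.observe(): the state, without advancing time (a new reading comes with each control period).
- robot.read_camera(name): name is "scene" or "top"; returns the picture (384x512x3 uint8, red, green, blue); there is no depth.
- robot.camera_model(name): a dict with "fx", "fy", "cx", "cy" (pixels), "R" (3x3) and "t" (3): a world point X has camera coordinates R X + t. Camera axes: x right, y down, z forward; pixel columns grow to the right and rows downward; lengths in m; the calibration is good to about 2 mm. A picture is of the moment at which its call begins. camera_model takes no time and is no camera call.
- robot.hand_in(): hands the job in; it is judged then, once.
The state is a dict: "time": time; "qpos": joint angles; "qvel": joint speeds; "joint_efforts": joint torques, N m; "tool_pos": TCP position; "tool_rot": TCP orientation; "contact_force": force on the tool from outside, world axes, zero at the start; "torque": the same for the moment, N m; "opening": finger opening in m; "grip_force": force on a finger pad.
Only numpy, scipy, OpenCV 4.12 (cv2) and the standard library are available. Lean on these libraries where they do the work, as an engineer would, in place of code of your own. Each camera call takes 0.05 s, during which the arm holds its last target. There are 200 camera calls.

## Working session

There is one attempt and no reset: what is moved stays moved. The work goes in short steps, Python scripts to look and compute and a tool call to move; the robot and the scene stay as the last step left them, time stands still between calls to the robot, and variables do not carry over. Pictures are saved under pics/ and viewed, at most 14 in all, crops included, and the job is handed in when it is done.

Besides the shell and the picture viewer there is one more tool, called after "Emit:" by a JSON object that holds its "name" and its "arguments". arm_command: Moves the arm, as the interface text tells. Its arguments: {"type":"object","properties":{"moves":{"type":"array"},"squeeze":{"type":"number"}},"required":["moves"]}

```bash
mkdir -p pics
python3 - <<'E'
from cell import robot
import cv2,numpy as np
for n in("scene","top"):
    im=robot.read_camera(n); np.save(f"pics/{n}0.npy",im)
    cv2.imwrite(f"pics/{n}0.png",cv2.resize(im[:,:,::-1],(800,600),interpolation=cv2.INTER_CUBIC))
    m=robot.camera_model(n); print(n,m, -np.array(m["R"]).T@np.array(m["t"]))
s=robot.observe(); print({k:np.round(s[k],3) for k in s})
E
```

```text
scene {'fx': 385.1318550447136, 'fy': 385.1318550447136, 'cx': 257.8019582359954, 'cy': 183.01950294646684, 'R': array([[ 0.75844939, -0.65140988,  0.02048627],
       [-0.43053915, -0.5243881 , -0.73461089],
       [ 0.48927554,  0.54834504, -0.6781793 ]]), 't': array([-0.32026839,  0.28445907,  0.85115582])} [-0.05107159 -0.52618611  0.79276409]
top {'fx': 361.72873707639377, 'fy': 361.72873707639377, 'cx': 261.4458645908025, 'cy': 191.31210068279884, 'R': array([[-0.01369186, -0.99989525,  0.00469264],
       [-0.99717605,  0.01330775, -0.07391095],
       [ 0.07384076, -0.00569137, -0.9972538 ]]), 't': array([0.05828884, 0.48585681, 1.03402044])} [0.40892999 0.05770206 1.06681743]
{'time': np.float64(0.1), 'qpos': array([-1.273,  0.343,  1.525,  0.   ,  1.275, -0.146]), 'qvel': array([-0.   , -0.002, -0.001,  0.001,  0.002, -0.001]), 'joint_efforts': array([ 1.0000e-03, -4.3201e+01, -2.4469e+01,  7.2000e-02,  5.3000e-02,
       -0.0000e+00]), 'tool_pos': array([ 0.225, -0.474,  0.226]), 'tool_rot': array([-3.14 , -0.   ,  0.444]), 'contact_force': array([-0.411, -0.701,  0.908]), 'torque': array([ 0.075,  0.005, -0.016]), 'grip_force': np.float64(0.0), 'opening': np.float64(0.092)}
```

View pics/scene0.png

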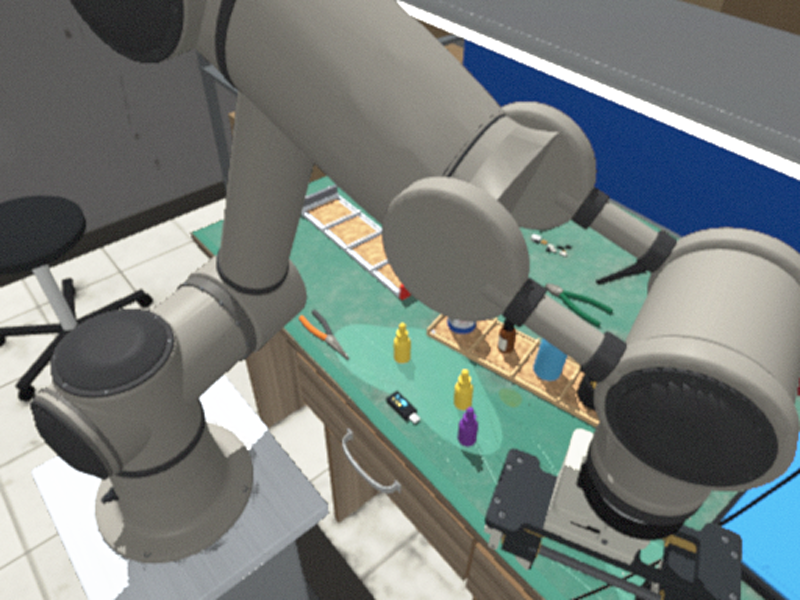

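View pics/top0.png

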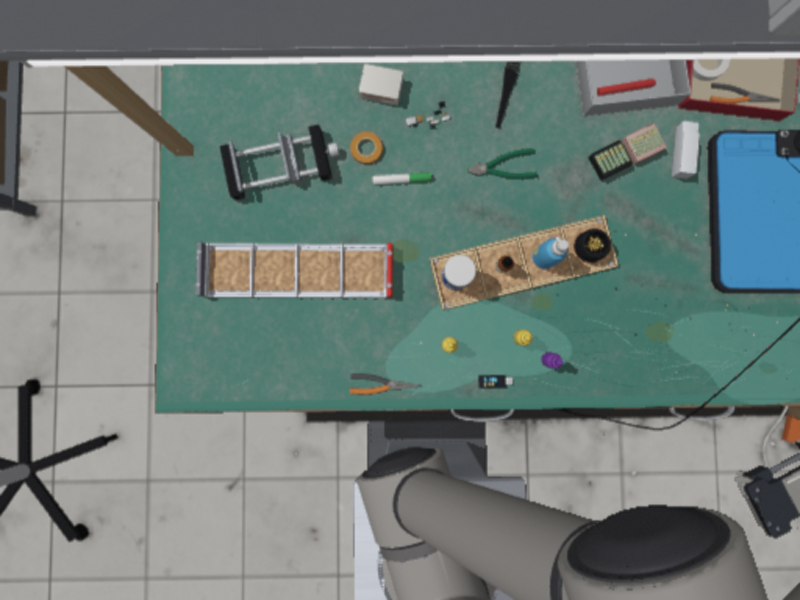

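Scene view: the aluminium rack is at the left, its view partly hidden by the arm. In the top view (800 px scale):
- Aluminium rack centre at (295,270), red plate at its right end (390,270), grey plate at the left (203,270).
- Wooden row, left to right: tin (460,270), dropper (507,263), spray (550,252), cleaner (592,244).

Candidates for the dropper are amber (507,263), yellow (450,345), yellow (523,338) and purple (552,360). I choose the amber one, which stands in the rack.

```bash
cat > h.py <<'E'
import numpy as np,cv2
from cell import robot
def ray(cam,u,v,z):
    m=robot.camera_model(cam);R=np.array(m["R"]);C=-R.T@np.array(m["t"])
    d=R.T@np.array([(u-m["cx"])/m["fx"],(v-m["cy"])/m["fy"],1]);return C+d*(z-C[2])/d[2]
def blobs(mask,amin=8):
    n,l,s,c=cv2.connectedComponentsWithStats(mask.astype(np.uint8))
    return [(s[i,4],*s[i,:4],*c[i]) for i in range(1,n) if s[i,4]>=amin]
def go(target,yaw):
    "shift and turn in tool axes from the commanded (~measured) pose"
    s=robot.observe();from scipy.spatial.transform import Rotation as Ro
    R0=Ro.from_euler('xyz',s["tool_rot"]);R1=Ro.from_euler('xyz',[np.pi,0,yaw])
    print("pos",np.round(s["tool_pos"],4),"yaw",round(s["tool_rot"][2],4),"shift",np.round(R0.inv().apply(np.array(target)-s["tool_pos"]),4),"turn",np.round((R0.inv()*R1).as_rotvec(),4))
E
python3 - <<'E'
from h import *
im=np.load("pics/top0.npy");hsv=cv2.cvtColor(im,cv2.COLOR_RGB2HSV)
H,S,V=[hsv[:,:,i].astype(int) for i in range(3)]
def win(m,x0,x1,y0,y1):
    o=np.zeros_like(m);o[y0:y1,x0:x1]=m[y0:y1,x0:x1];return o
def show(name,m,z,amin=8):
    for b in blobs(m,amin): print(name,[int(q) for q in b[:5]],np.round(b[5:],1),np.round(ray("top",b[5],b[6],z),4))
A=(120,260,145,200);W=(272,400,130,200)
show("pad",win((H<20)&(S>60)&(V>90),*A),.010,100)
show("red",win(((H<6)|(H>172))&(S>130),*A),.036)
show("lid",win((S<40)&(V>150),*W),.104)
show("blue",win((H>92)&(H<115)&(S>90),*W),.085)
show("dark",win((V<60),*W),.06,15)
c=im[135:205,270:400,::-1];cv2.imwrite("pics/crop1.png",cv2.resize(c,None,fx=6,fy=6,interpolation=cv2.INTER_CUBIC))
E
```

```text
pad [645, 134, 160, 26, 26] [146.2 172.4] [0.5473 0.3892 0.01  ]
pad [632, 162, 160, 27, 26] [174.9 173. ] [0.5446 0.305  0.01  ]
pad [649, 191, 160, 26, 26] [203.5 173. ] [0.5435 0.2211 0.01  ]
pad [649, 220, 161, 26, 25] [232.5 173. ] [0.5423 0.1361 0.01  ]
red [12, 248, 156, 3, 4] [249.  157.5] [0.5833 0.0863 0.036 ]
red [52, 248, 163, 3, 18] [249.  171.8] [0.5418 0.0867 0.036 ]
red [16, 248, 184, 3, 6] [249.1 186.8] [0.4986 0.0871 0.036 ]
lid [71, 353, 152, 11, 10] [357.8 156.4] [ 0.571  -0.2084  0.104 ]
lid [321, 283, 163, 22, 20] [293.9 172.5] [ 0.5297 -0.0354  0.104 ]
blue [200, 341, 153, 21, 19] [349.9 163.1] [ 0.5558 -0.1914  0.085 ]
dark [308, 368, 147, 23, 21] [378.6 157.2] [ 0.5754 -0.2791  0.06  ]
dark [40, 321, 165, 7, 7] [324.3 168. ] [ 0.5468 -0.1254  0.06  ]
```

View pics/crop1.png

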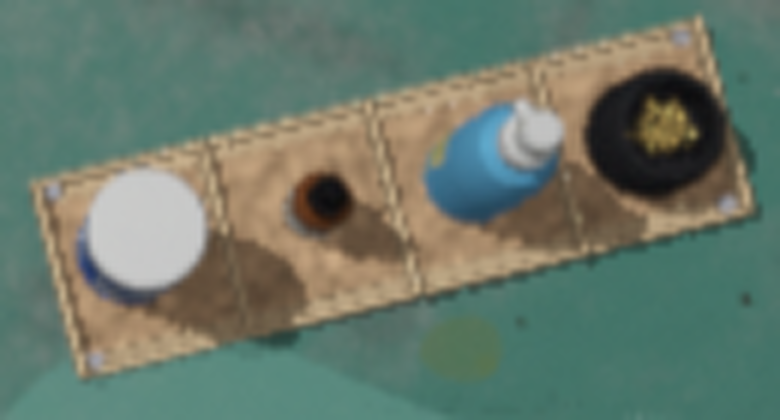

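The crop confirms the order: tin, amber dropper with black top, spray, cleaner. The rack corners lie at crop (32,185), (700,18), (755,213), (82,377). Pad spacing (84 mm) and the distance to the red plate match the given sizes. Next I refine the object centres.

Run:
```python
from h import *
im=np.load("pics/top0.npy");hsv=cv2.cvtColor(im,cv2.COLOR_RGB2HSV)
H,S,V=[hsv[:,:,i].astype(int) for i in range(3)]
def win(m,x0,x1,y0,y1):
    o=np.zeros(m.shape,np.uint8);o[y0:y1,x0:x1]=m[y0:y1,x0:x1];return o
P=[ray("top",270+(u+.5)/6-.5,135+(v+.5)/6-.5,.012) for u,v in[(32,185),(700,18),(755,213),(82,377)]]
c=np.mean(P,0);d=(P[0]+P[3]-P[1]-P[2])[:2];L=np.hypot(*d)/2;e=d/np.hypot(*d);n=np.array([e[1],-e[0]])
print("rack",c.round(4),"len",L.round(4),"wid",np.linalg.norm(P[0]-P[3]).round(3),"ang",np.arctan2(-e[0],e[1]).round(4))
for t in(126,42,-42,-126): print("place",(c[:2]+e*t/1000).round(4))
def rep(n_,p): print(n_,p.round(4),"rack x,y mm",((p[:2]-c[:2])@n*1000).round(1),((p[:2]-c[:2])@e*1000).round(1))
b=max(blobs(win((S<40)&(V>150),272,310,150,200)));rep("flux",ray("top",b[5],b[6],.104))
b=max(blobs(win(V<60,315,335,158,180)));rep("dropper",ray("top",b[5],b[6],.091))
# cylinders: silhouette from foot rim (near camera) to top rim (far side)
cam=np.array([.409,.058])
for nm,m,r,zt in(("spray",win((H>92)&(H<115)&(S>90),335,368,145,180),.0235,None),("cleaner",win((V<75),366,393,142,172),.031,.051)):
    ys,xs=np.nonzero(m);f=np.array([ray("top",x,y,.010)[:2] for x,y in zip(xs,ys)])
    g=f.mean(0);l=(g-cam)/np.linalg.norm(g-cam);q=np.array([-l[1],l[0]])
    a=(f@l);s=f@q;print(nm,"perp width",np.ptp(s)+.003)
    ctr=l*(a.min()-.0015+r)+q*(s.max()+s.min())/2;rep(nm+" near rim",ctr)
    if zt:
        f=np.array([ray("top",x,y,zt)[:2] for x,y in zip(xs,ys)]);a=f@l;s=f@q
        rep(nm+" far rim",l*(a.max()+.0015-r)+q*(s.max()+s.min())/2)
```

```text
rack [ 0.5543 -0.166   0.012 ] len 0.3402 wid 0.097 ang 0.2296
place [ 0.5256 -0.0433]
place [ 0.5447 -0.1251]
place [ 0.5639 -0.2069]
place [ 0.583  -0.2887]
flux [ 0.5297 -0.0354  0.104 ] rack x,y mm 5.8 132.8
dropper [ 0.5426 -0.1198  0.091 ] rack x,y mm -0.9 47.7
spray perp width 0.048414254470469265
spray near rim [ 0.566  -0.2063] rack x,y mm 2.2 -41.9
cleaner perp width 0.0625457199308107
cleaner near rim [ 0.583  -0.2931] rack x,y mm -1.0 -130.2
cleaner far rim [ 0.5797 -0.2865] rack x,y mm -2.7 -123.1
```

```bash
python3 -c "
from h import *
go([.5297,-.0354,.2],1.80)"
```

```text
pos [ 0.2253 -0.4738  0.2261] yaw 0.4438 shift [ 0.4631 -0.2652  0.0266] turn [-1.0000e-03 -1.1000e-03 -1.3562e+00]
```

Emit:
{"name": "arm_command", "arguments": {"moves": [[[0.046, -0.026, 0], [0, 0, -0.136], 0.0918], [[0.092, -0.052, 0], [0, 0, -0.272], 0.0918], [[0.138, -0.078, 0], [0, 0, -0.408], 0.0918], [[0.184, -0.104, 0], [0, 0, -0.544], 0.0918], [[0.23, -0.13, 0], [0, 0, -0.68], 0.0918]], "squeeze": 20}}

```text
time: 0.6
tool_pos: [0.3698, -0.2678, 0.2266]
tool_rot: [-3.141, -0.0, 1.129]
contact_force: [0.1, -0.5, 0.7]
opening: 0.0917
grip_force: 0.0
```

```bash
python3 -c "
from h import *
go([.5297,-.0354,.2],1.80)"
```

```text
pos [ 0.3698 -0.2678  0.2266] yaw 1.1289 shift [0.2784 0.0452 0.0266] turn [-2.000e-04 -2.000e-04 -6.711e-01]
```

Emit:
{"name": "arm_command", "arguments": {"moves": [[[0.048, 0.008, 0], [0, 0, -0.135], 0.0918], [[0.096, 0.016, 0], [0, 0, -0.27], 0.0918], [[0.144, 0.024, 0], [0, 0, -0.405], 0.0918], [[0.192, 0.032, 0.01], [0, 0, -0.54], 0.0918], [[0.24, 0.04, 0.027], [0, 0, -0.676], 0.0918]]}}

```text
time: 1.1
tool_pos: [0.5096, -0.0698, 0.2006]
tool_rot: [3.14, 0.001, 1.806]
contact_force: [1.4, -0.3, -0.6]
opening: 0.0919
grip_force: 0.0
```

Emit:
{"name": "arm_command", "arguments": {"moves": [[[0.01, 0, 0], [0, 0, 0], 0.0918], [[0.02, 0, 0], [0, 0, 0], 0.0918], [[0.02, 0, 0], [0, 0, 0], 0.0918], [[0.02, 0, 0], [0, 0, 0], 0.0918], [[0.02, 0, 0], [0, 0, 0], 0.0918]]}}

```text
time: 1.6
tool_pos: [0.5035, -0.0535, 0.2008]
tool_rot: [3.141, 0.001, 1.798]
contact_force: [-0.0, -0.1, -0.9]
opening: 0.0919
grip_force: 0.0
```

```bash
python3 -c "
from h import *
go([.5297,-.0354,.05],1.80)
im=robot.read_camera('scene');cv2.imwrite('pics/s1.png',cv2.resize(im[:,:,::-1],(800,600),interpolation=cv2.INTER_CUBIC))"
```

```text
pos [ 0.5035 -0.0535  0.2008] yaw 1.7976 shift [0.0118 0.0295 0.1508] turn [ 0.0009  0.0008 -0.0024]
```

View pics/s1.png

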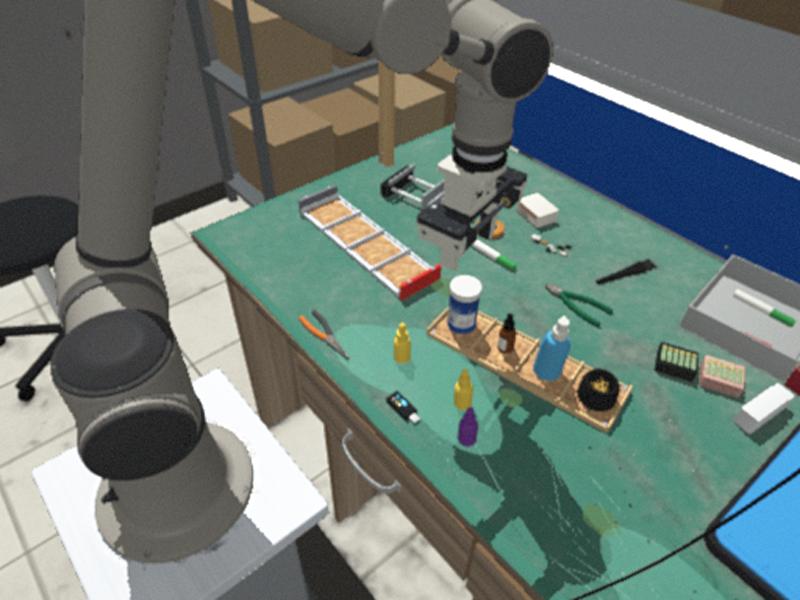

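The scene view is now clear: all four objects stand upright in the wooden rack, with the lid at (464,287) and the amber dropper at (508,335). The gripper is near the tin. I'll cross-check the tops from this second view.

Run:
```python
from h import *
im=robot.read_camera('scene');hsv=cv2.cvtColor(im,cv2.COLOR_RGB2HSV);np.save("pics/s1.npy",im)
H,S,V=[hsv[:,:,i].astype(int) for i in range(3)]
def win(m,x0,x1,y0,y1):
    o=np.zeros(m.shape,np.uint8);o[y0:y1,x0:x1]=m[y0:y1,x0:x1];return o
# top outlines: column extremes and topmost row -> far rim of top; use centre column
for nm,m,z,r in(("lid",win((S<45)&(V>140),284,312,174,198),.104,.027),("drop",win((V<70),314,336,198,216),.091,.010),("head",win((S<50)&(V>140),350,370,198,222),.130,.012),("clean",win(V<80,366,400,232,266),.051,.031)):
    ys,xs=np.nonzero(m);u=(xs.min()+xs.max())/2
    p=ray("scene",u,ys.min()-.5,z);d=p[:2]-np.array([-.051,-.526]);p[:2]-=d/np.linalg.norm(d)*r
    print(nm,len(xs),xs.min(),xs.max(),ys.min(),ys.max(),p.round(4))
```

```text
lid 284 286 308 176 196 [ 0.5268 -0.0314  0.104 ]
drop 64 322 328 201 215 [ 0.5375 -0.1245  0.091 ]
head 118 353 364 202 217 [ 0.5626 -0.2015  0.13  ]
clean 495 370 399 236 265 [ 0.5739 -0.2849  0.051 ]
```

Emit:
{"name": "arm_command", "arguments": {"moves": [[[0.006, 0.015, 0.0], [0, 0, 0], 0.0918], [[0.012, 0.029, 0.0], [0, 0, 0], 0.0918], [[0.012, 0.029, 0.02], [0, 0, 0], 0.0918], [[0.012, 0.029, 0.05], [0, 0, 0], 0.0918], [[0.012, 0.029, 0.07], [0, 0, 0], 0.0918]]}}

```text
time: 2.2
tool_pos: [0.5286, -0.0344, 0.1288]
tool_rot: [-3.141, -0.0, 1.799]
contact_force: [0.3, -0.2, -0.4]
opening: 0.0917
grip_force: 0.0
```

Emit:
{"name": "arm_command", "arguments": {"moves": [[[0, 0, 0.02], [0, 0, 0], 0.0918], [[0, 0, 0.045], [0, 0, 0], 0.0918], [[0, 0, 0.07], [0, 0, 0], 0.0918], [[0, 0, 0.08], [0, 0, 0], 0.0918], [[0, 0, 0.08], [0, 0, 0], 0.0918]]}}

```text
time: 2.7
tool_pos: [0.5284, -0.0343, 0.0492]
tool_rot: [-3.139, -0.001, 1.799]
contact_force: [0.8, 1.1, -0.1]
opening: 0.0917
grip_force: 0.0
```

Emit:
{"name": "arm_command", "arguments": {"moves": [[[0, 0, 0], [0, 0, 0], 0.05], [[0, 0, 0], [0, 0, 0], 0.05], [[0, 0, 0], [0, 0, 0], 0.05], [[0, 0, 0], [0, 0, 0], 0.045], [[0, 0, 0], [0, 0, 0], 0.045]]}}

```text
time: 3.2
tool_pos: [0.5293, -0.0339, 0.0506]
tool_rot: [3.141, 0.0, 1.8]
contact_force: [-0.7, 0.0, 0.2]
opening: 0.0563
grip_force: 0.0
```

Emit:
{"name": "arm_command", "arguments": {"moves": [[[0, 0, 0], [0, 0, 0], 0.045], [[0, 0, 0], [0, 0, 0], 0.045], [[0, 0, 0], [0, 0, 0], 0.045], [[0, 0, -0.01], [0, 0, 0], 0.045], [[0, 0, -0.03], [0, 0, 0], 0.045]], "squeeze": 20}}

```text
time: 3.7
tool_pos: [0.5279, -0.0337, 0.0794]
tool_rot: [-3.138, -0.002, 1.8]
contact_force: [0.1, -0.4, -1.4]
opening: 0.0535
grip_force: 20.0
```

```bash
python3 -c "
from h import *
go([.5419,.1368,.11],1.551)"
```

```text
pos [ 0.5279 -0.0337  0.0794] yaw 1.7998 shift [ 0.1629  0.0522 -0.0305] turn [-0.0038 -0.0012  0.2488]
```

Emit:
{"name": "arm_command", "arguments": {"moves": [[[0.02, 0.006, -0.02], [0, 0, 0.03], 0.045], [[0.06, 0.019, -0.03], [0, 0, 0.09], 0.045], [[0.1, 0.032, -0.03], [0, 0, 0.15], 0.045], [[0.14, 0.045, -0.03], [0, 0, 0.21], 0.045], [[0.163, 0.052, -0.03], [0, 0, 0.249], 0.045]]}}

```text
time: 4.2
tool_pos: [0.5426, 0.1395, 0.1107]
tool_rot: [3.141, -0.001, 1.55]
contact_force: [0.3, -0.9, -0.2]
opening: 0.0536
grip_force: 20.0
```

Emit:
{"name": "arm_command", "arguments": {"moves": [[[0, 0, 0], [0, 0, 0], 0.045], [[0, 0, 0], [0, 0, 0], 0.045], [[0, 0, 0], [0, 0, 0], 0.045], [[0, 0, 0], [0, 0, 0], 0.045], [[0, 0, 0], [0, 0, 0], 0.045]]}}

```text
time: 4.7
tool_pos: [0.5429, 0.1357, 0.1103]
tool_rot: [-3.142, 0.0, 1.549]
contact_force: [-0.1, -0.1, -2.3]
opening: 0.0531
grip_force: 20.0
```

```bash
python3 -c "
from h import *
go([.5419,.1368,.051],1.551)
im=robot.read_camera('scene');cv2.imwrite('pics/s2.png',cv2.resize(im[100:260,130:400,::-1],None,fx=2.9,fy=2.9,interpolation=cv2.INTER_CUBIC))"
```

```text
pos [0.5429 0.1357 0.1103] yaw 1.5495 shift [ 0.0011 -0.001   0.0593] turn [-0.0001  0.0002 -0.0015]
```

View pics/s2.png

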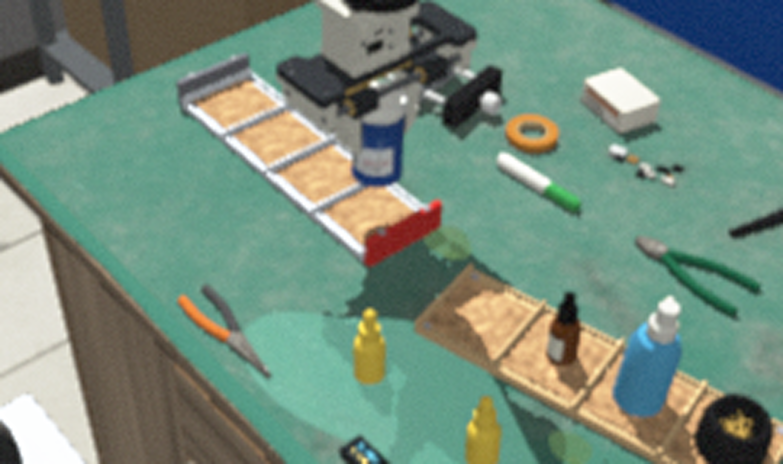

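The tin hangs upright in the gripper at crop (378,145), above the place next to the red plate. Now I lower and release it.

Emit:
{"name": "arm_command", "arguments": {"moves": [[[0.001, 0, 0.02], [0, 0, 0], 0.045], [[0.001, 0, 0.04], [0, 0, 0], 0.045], [[0.001, 0, 0.053], [0, 0, 0], 0.045], [[0.001, 0, 0.058], [0, 0, 0], 0.045], [[0.001, 0, 0.0595], [0, 0, 0], 0.045]]}}

```text
time: 5.25
tool_pos: [0.5428, 0.1374, 0.0506]
tool_rot: [-3.141, 0.0, 1.551]
contact_force: [-0.6, 0.7, 1.0]
opening: 0.0534
grip_force: 20.0
```

Emit:
{"name": "arm_command", "arguments": {"moves": [[[0, 0, 0], [0, 0, 0], 0.045], [[0, 0, 0], [0, 0, 0], 0.045], [[0, 0, 0], [0, 0, 0], 0.06], [[0, 0, 0], [0, 0, 0], 0.075], [[0, 0, 0], [0, 0, 0], 0.0918]]}}

```text
time: 5.75
tool_pos: [0.543, 0.1376, 0.0511]
tool_rot: [3.141, 0.0, 1.551]
contact_force: [0.2, -0.6, -0.6]
opening: 0.0713
grip_force: 0.0
```

Emit:
{"name": "arm_command", "arguments": {"moves": [[[0, 0, 0], [0, 0, 0], 0.0918], [[0, 0, 0], [0, 0, 0], 0.0918], [[0, 0, -0.04], [0, 0, 0], 0.0918], [[0, 0, -0.08], [0, 0, 0], 0.0918], [[0, 0, -0.12], [0, 0, 0], 0.0918]]}}

```text
time: 6.25
tool_pos: [0.5425, 0.1376, 0.172]
tool_rot: [-3.141, 0.0, 1.551]
contact_force: [1.3, -0.4, -0.2]
opening: 0.0919
grip_force: 0.0
```

```bash
python3 -c "
from h import *
go([.542,-.122,.17],1.80)"
```

```text
pos [0.5425 0.1376 0.172 ] yaw 1.5508 shift [-0.2595  0.0047  0.002 ] turn [-7.000e-04  1.000e-04 -2.492e-01]
```

Emit:
{"name": "arm_command", "arguments": {"moves": [[[-0.04, 0.001, 0], [0, 0, -0.04], 0.0918], [[-0.085, 0.002, 0], [0, 0, -0.09], 0.0918], [[-0.13, 0.003, 0], [0, 0, -0.14], 0.0918], [[-0.175, 0.004, 0], [0, 0, -0.19], 0.0918], [[-0.22, 0.004, 0], [0, 0, -0.249], 0.0918]]}}

```text
time: 6.75
tool_pos: [0.5422, -0.0841, 0.1709]
tool_rot: [3.141, 0.0, 1.802]
contact_force: [0.9, 0.0, -0.1]
opening: 0.0919
grip_force: 0.0
```

Emit:
{"name": "arm_command", "arguments": {"moves": [[[-0.025, 0, 0], [0, 0, 0], 0.0918], [[-0.038, 0.01, 0], [0, 0, 0], 0.0918], [[-0.038, 0.01, 0], [0, 0, 0], 0.0918], [[-0.038, 0.01, 0], [0, 0, 0], 0.0918], [[-0.038, 0.01, 0], [0, 0, 0], 0.0918]]}}

```text
time: 7.25
tool_pos: [0.5602, -0.1162, 0.1706]
tool_rot: [-3.141, -0.001, 1.801]
contact_force: [-0.0, -0.0, 1.1]
opening: 0.0921
grip_force: 0.0
```

Run:
```python
from h import *
go([.542,-.121,.032],1.80)
im=robot.read_camera('top');hsv=cv2.cvtColor(im,cv2.COLOR_RGB2HSV)
H,S,V=[hsv[:,:,i].astype(int) for i in range(3)]
m=(S<40)&(V>150);o=np.zeros_like(m);o[160:185,222:246]=m[160:185,222:246]
for b in blobs(o,50):print([int(q) for q in b[:5]],ray("top",b[5],b[6],.104).round(4))
```

```text
pos [ 0.5602 -0.1162  0.1706] yaw 1.8007 shift [-0.0006 -0.0188  0.1386] turn [-0.0007 -0.0005  0.0007]
[308, 222, 160, 21, 19] [0.5431 0.1344 0.104 ]
```

Emit:
{"name": "arm_command", "arguments": {"moves": [[[0, -0.019, 0], [0, 0, 0], 0.0918], [[0, -0.019, 0.03], [0, 0, 0], 0.0918], [[0, -0.019, 0.065], [0, 0, 0], 0.0918], [[0, -0.019, 0.1], [0, 0, 0], 0.0918], [[0, -0.019, 0.12], [0, 0, 0], 0.0918]], "squeeze": 12}}

```text
time: 7.8
tool_pos: [0.5407, -0.1201, 0.0485]
tool_rot: [-3.139, -0.002, 1.801]
contact_force: [-0.9, 0.7, -0.2]
opening: 0.0919
grip_force: 0.0
```

Emit:
{"name": "arm_command", "arguments": {"moves": [[[0, 0, 0.01], [0, 0, 0], 0.0918], [[0, 0, 0.018], [0, 0, 0], 0.07], [[0, 0, 0.018], [0, 0, 0], 0.06], [[0, 0, 0.018], [0, 0, 0], 0.05], [[0, 0, 0.018], [0, 0, 0], 0.045]]}}

```text
time: 8.3
tool_pos: [0.543, -0.1217, 0.0338]
tool_rot: [3.14, 0.001, 1.8]
contact_force: [0.1, -0.3, -0.5]
opening: 0.0641
grip_force: 0.0
```

Emit:
{"name": "arm_command", "arguments": {"moves": [[[0, 0, 0], [0, 0, 0], 0.04], [[0, 0, 0], [0, 0, 0], 0.035], [[0, 0, 0], [0, 0, 0], 0.032], [[0, 0, 0], [0, 0, 0], 0.028], [[0, 0, 0], [0, 0, 0], 0.024]]}}

```text
time: 8.8
tool_pos: [0.5423, -0.1215, 0.0328]
tool_rot: [3.141, 0.0, 1.8]
contact_force: [0.7, 0.4, 0.4]
opening: 0.0284
grip_force: 11.9
```

Emit:
{"name": "arm_command", "arguments": {"moves": [[[0, 0, 0], [0, 0, 0], 0.022], [[0, 0, 0], [0, 0, 0], 0.022], [[0, 0, 0], [0, 0, 0], 0.022], [[0, 0, 0], [0, 0, 0], 0.022], [[0, 0, 0], [0, 0, 0], 0.022]]}}

```text
time: 9.3
tool_pos: [0.5423, -0.1215, 0.0328]
tool_rot: [3.141, 0.0, 1.8]
contact_force: [0.8, 0.8, 0.7]
opening: 0.0283
grip_force: 11.9
```

Emit:
{"name": "arm_command", "arguments": {"moves": [[[0, 0, -0.02], [0, 0, 0], 0.022], [[0, 0, -0.055], [0, 0, 0], 0.022], [[0.02, 0.005, -0.09], [0, 0, 0], 0.022], [[0.05, 0.012, -0.12], [0, 0, 0], 0.022], [[0.09, 0.021, -0.12], [0, 0, 0], 0.022]]}}

```text
time: 9.8
tool_pos: [0.5447, -0.0296, 0.157]
tool_rot: [3.134, 0.004, 1.797]
contact_force: [1.3, -0.0, -1.0]
opening: 0.0285
grip_force: 11.9
```

Emit:
{"name": "arm_command", "arguments": {"moves": [[[0.045, 0.011, 0], [0, 0, 0.05], 0.022], [[0.09, 0.022, 0], [0, 0, 0.1], 0.022], [[0.135, 0.033, 0], [0, 0, 0.15], 0.022], [[0.18, 0.043, 0], [0, 0, 0.2], 0.022], [[0.225, 0.053, 0], [0, 0, 0.249], 0.022]]}}

```text
time: 10.3
tool_pos: [0.5423, 0.2039, 0.1525]
tool_rot: [-3.141, 0.0, 1.549]
contact_force: [0.6, -1.0, -1.2]
opening: 0.0285
grip_force: 11.9
```

Emit:
{"name": "arm_command", "arguments": {"moves": [[[0.019, 0, 0], [0, 0, 0], 0.022], [[0.019, 0, 0], [0, 0, 0], 0.022], [[0.019, 0, 0], [0, 0, 0], 0.022], [[0.019, 0, 0], [0, 0, 0], 0.022], [[0.019, 0, 0], [0, 0, 0], 0.022]]}}

```text
time: 10.8
tool_pos: [0.5434, 0.2198, 0.1527]
tool_rot: [-3.141, 0.0, 1.549]
contact_force: [0.5, 0.7, -1.1]
opening: 0.0289
grip_force: 11.9
```

Run:
```python
from h import *
go([.5436,.2208,.0335],1.551)
im=robot.read_camera('scene');cv2.imwrite('pics/s3.png',cv2.resize(im[80:260,130:400,::-1],None,fx=2.9,fy=2.9,interpolation=cv2.INTER_CUBIC))
```

```text
pos [0.5434 0.2198 0.1527] yaw 1.5491 shift [0.001  0.0002 0.1192] turn [-0.0001  0.0003 -0.0019]
```

View pics/s3.png

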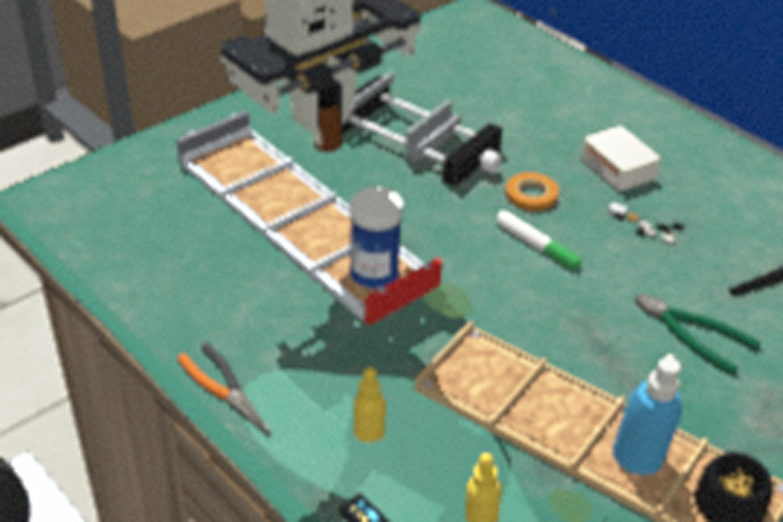

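The tin stands upright in place one at crop (376,240). The dropper is held upright at (330,120), above place two. Lowering it.

Emit:
{"name": "arm_command", "arguments": {"moves": [[[0.001, 0, 0.03], [0, 0, 0], 0.022], [[0.001, 0, 0.07], [0, 0, 0], 0.022], [[0.001, 0, 0.1], [0, 0, 0], 0.022], [[0.001, 0, 0.113], [0, 0, 0], 0.022], [[0.001, 0, 0.117], [0, 0, 0], 0.022]]}}

```text
time: 11.35
tool_pos: [0.5427, 0.2214, 0.0345]
tool_rot: [-3.139, 0.001, 1.55]
contact_force: [0.3, 0.3, -0.4]
opening: 0.0285
grip_force: 11.9
```

Emit:
{"name": "arm_command", "arguments": {"moves": [[[0, 0, 0.001], [0, 0, 0], 0.022], [[0, 0, 0.002], [0, 0, 0], 0.022], [[0, 0, 0.002], [0, 0, 0], 0.03], [[0, 0, 0.002], [0, 0, 0], 0.04], [[0, 0, 0.002], [0, 0, 0], 0.05]]}}

```text
time: 11.85
tool_pos: [0.5436, 0.2222, 0.0344]
tool_rot: [3.14, -0.0, 1.551]
contact_force: [0.2, 0.3, -0.5]
opening: 0.0412
grip_force: 0.0
```

Emit:
{"name": "arm_command", "arguments": {"moves": [[[0, 0, 0], [0, 0, 0], 0.06], [[0, 0, 0], [0, 0, 0], 0.07], [[0, 0, -0.03], [0, 0, 0], 0.08], [[0, 0, -0.08], [0, 0, 0], 0.0918], [[0, 0, -0.125], [0, 0, 0], 0.0918]]}}

```text
time: 12.35
tool_pos: [0.543, 0.222, 0.1601]
tool_rot: [-3.141, 0.0, 1.551]
contact_force: [2.0, 0.7, 0.2]
opening: 0.0816
grip_force: 0.0
```

```bash
python3 -c "
from h import *
go([.564,-.206,.2],1.80)"
```

```text
pos [0.543  0.222  0.1601] yaw 1.5508 shift [-0.4275  0.0296 -0.0398] turn [-8.000e-04  2.000e-04 -2.492e-01]
```

Emit:
{"name": "arm_command", "arguments": {"moves": [[[-0.04, 0.003, -0.02], [0, 0, -0.025], 0.0918], [[-0.085, 0.006, -0.04], [0, 0, -0.05], 0.0918], [[-0.13, 0.009, -0.04], [0, 0, -0.075], 0.0918], [[-0.175, 0.012, -0.04], [0, 0, -0.1], 0.0918], [[-0.22, 0.015, -0.04], [0, 0, -0.125], 0.0918]]}}

```text
time: 12.85
tool_pos: [0.5536, 0.0002, 0.1991]
tool_rot: [3.141, 0.0, 1.677]
contact_force: [1.0, 0.2, 0.0]
opening: 0.0914
grip_force: 0.0
```

Emit:
{"name": "arm_command", "arguments": {"moves": [[[-0.045, -0.002, 0], [0, 0, -0.03], 0.0918], [[-0.09, -0.005, 0], [0, 0, -0.06], 0.0918], [[-0.135, -0.007, 0], [0, 0, -0.09], 0.0918], [[-0.18, -0.01, 0], [0, 0, -0.12], 0.0918], [[-0.208, -0.011, 0], [0, 0, -0.124], 0.0918]]}}

```text
time: 13.35
tool_pos: [0.5643, -0.2094, 0.1986]
tool_rot: [-3.141, 0.001, 1.799]
contact_force: [1.9, 0.2, -0.1]
opening: 0.0917
grip_force: 0.0
```

Emit:
{"name": "arm_command", "arguments": {"moves": [[[0, 0, 0], [0, 0, 0], 0.0918], [[0, 0, 0], [0, 0, 0], 0.0918], [[0, 0, 0], [0, 0, 0], 0.0918], [[0, 0, 0], [0, 0, 0], 0.0918], [[0, 0, 0], [0, 0, 0], 0.0918]]}}

```text
time: 13.85
tool_pos: [0.5648, -0.205, 0.1989]
tool_rot: [3.141, 0.0, 1.801]
contact_force: [-0.9, 0.4, -0.1]
opening: 0.0918
grip_force: 0.0
```

Run:
```python
from h import *
go([.5645,-.2055,.07],1.80)
im=robot.read_camera('top')
cv2.imwrite('pics/t4.png',cv2.resize(im[130:210,120:400,::-1],None,fx=2.8,fy=2.8,interpolation=cv2.INTER_CUBIC))
V=im.max(2);o=np.zeros(V.shape,bool);o[160:185,192:217]=(V<60)[160:185,192:217]
for b in blobs(o,15):print([int(q) for q in b[:5]],ray("top",b[5],b[6],.091).round(4))
```

```text
pos [ 0.5648 -0.205   0.1989] yaw 1.8013 shift [-0.0004 -0.0005  0.1289] turn [0.0002 0.0001 0.0013]
[67, 199, 168, 11, 9] [0.5366 0.2076 0.091 ]
```

View pics/t4.png

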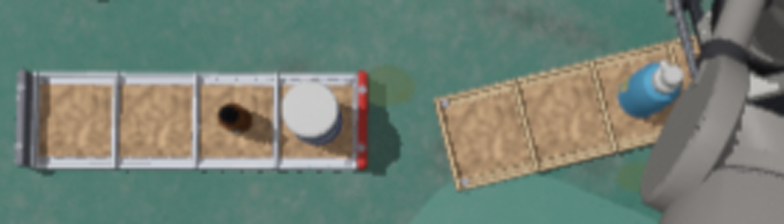

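Tin at crop (310,110) and dropper at (230,117) are upright and central in places one and two; spray at (652,88). Descending on the spray.

Emit:
{"name": "arm_command", "arguments": {"moves": [[[0, 0, 0.03], [0, 0, 0], 0.0918], [[0, 0, 0.07], [0, 0, 0], 0.0918], [[0, 0, 0.1], [0, 0, 0], 0.0918], [[0, 0, 0.12], [0, 0, 0], 0.0918], [[0, 0, 0.13], [0, 0, 0], 0.0918]], "squeeze": 20}}

```text
time: 14.4
tool_pos: [0.5638, -0.2052, 0.0667]
tool_rot: [-3.139, -0.002, 1.8]
contact_force: [0.1, -0.7, -0.0]
opening: 0.0915
grip_force: 0.0
```

Emit:
{"name": "arm_command", "arguments": {"moves": [[[0, 0, 0], [0, 0, 0], 0.075], [[0, 0, 0], [0, 0, 0], 0.065], [[0, 0, 0], [0, 0, 0], 0.055], [[0, 0, 0], [0, 0, 0], 0.05], [[0, 0, 0], [0, 0, 0], 0.045]]}}

```text
time: 14.9
tool_pos: [0.565, -0.2063, 0.0695]
tool_rot: [3.141, 0.001, 1.8]
contact_force: [0.7, -0.4, 0.0]
opening: 0.0563
grip_force: 0.0
```

Emit:
{"name": "arm_command", "arguments": {"moves": [[[0, 0, 0], [0, 0, 0], 0.04], [[0, 0, 0], [0, 0, 0], 0.038], [[0, 0, 0], [0, 0, 0], 0.038], [[0, 0, 0], [0, 0, 0], 0.038], [[0, 0, 0], [0, 0, 0], 0.038]]}}

```text
time: 15.4
tool_pos: [0.5648, -0.2062, 0.069]
tool_rot: [3.141, 0.0, 1.8]
contact_force: [-0.6, 0.1, 2.7]
opening: 0.0444
grip_force: 20.0
```

Emit:
{"name": "arm_command", "arguments": {"moves": [[[0, 0, -0.01], [0, 0, 0], 0.038], [[0, 0, -0.03], [0, 0, 0], 0.038], [[0, 0, -0.06], [0, 0, 0], 0.038], [[0, 0, -0.09], [0, 0, 0], 0.038], [[0, 0, -0.12], [0, 0, 0], 0.038]]}}

```text
time: 15.9
tool_pos: [0.5644, -0.206, 0.19]
tool_rot: [-3.141, -0.0, 1.8]
contact_force: [0.9, -0.9, -1.8]
opening: 0.0441
grip_force: 20.0
```

Run:
```python
from h import *
im=robot.read_camera('scene')
cv2.imwrite('pics/s5.png',cv2.resize(im[40:260,230:500,::-1],None,fx=2.7,fy=2.7,interpolation=cv2.INTER_CUBIC))
go([.5452,.3048,.19],1.551)
```

```text
pos [ 0.5666 -0.2071  0.1957] yaw 1.7999 shift [0.5034 0.0954 0.0036] turn [0.0071 0.0047 0.2489]
```

View pics/s5.png

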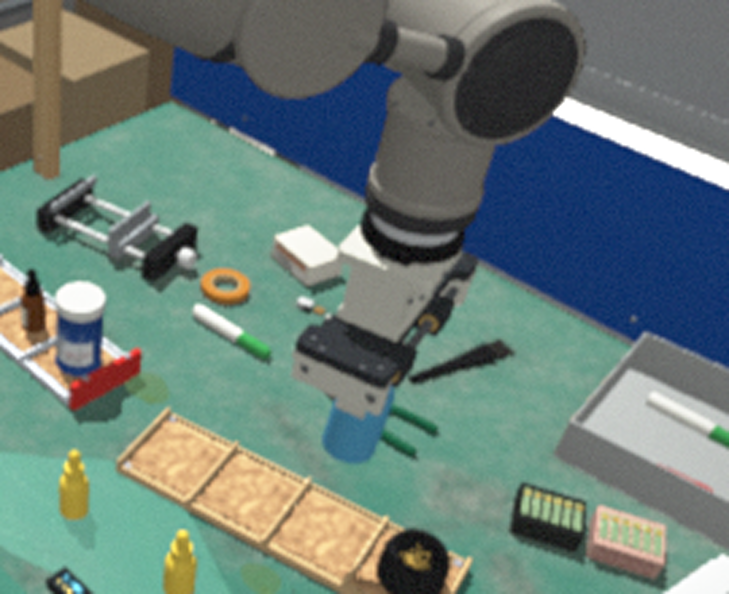

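The spray hangs upright, crop (355,425). I carry it over the placed tin and dropper.

Emit:
{"name": "arm_command", "arguments": {"moves": [[[0.04, 0.008, 0], [0, 0, 0], 0.038], [[0.09, 0.017, 0], [0, 0, 0], 0.038], [[0.14, 0.027, 0], [0, 0, 0], 0.038], [[0.19, 0.037, 0], [0, 0, 0], 0.038], [[0.24, 0.046, 0], [0, 0, 0], 0.038]]}}

```text
time: 16.45
tool_pos: [0.5547, 0.0363, 0.1887]
tool_rot: [3.142, 0.0, 1.799]
contact_force: [0.5, 1.0, -1.7]
opening: 0.044
grip_force: 20.0
```

Emit:
{"name": "arm_command", "arguments": {"moves": [[[0.045, 0.009, 0], [0, 0, 0.05], 0.038], [[0.09, 0.018, 0], [0, 0, 0.1], 0.038], [[0.135, 0.027, 0], [0, 0, 0.15], 0.038], [[0.18, 0.036, 0], [0, 0, 0.2], 0.038], [[0.225, 0.044, 0], [0, 0, 0.249], 0.038]]}}

```text
time: 16.95
tool_pos: [0.5465, 0.2654, 0.1886]
tool_rot: [-3.141, 0.0, 1.549]
contact_force: [0.6, 0.2, -2.1]
opening: 0.0439
grip_force: 20.0
```

Emit:
{"name": "arm_command", "arguments": {"moves": [[[0.02, -0.001, 0], [0, 0, 0], 0.038], [[0.038, -0.002, 0], [0, 0, 0], 0.038], [[0.038, -0.002, 0], [0, 0, 0], 0.038], [[0.038, -0.002, 0], [0, 0, 0], 0.038], [[0.038, -0.002, 0], [0, 0, 0], 0.038]]}}

```text
time: 17.45
tool_pos: [0.546, 0.3003, 0.1887]
tool_rot: [-3.141, 0.001, 1.549]
contact_force: [-1.1, -0.9, -1.6]
opening: 0.0441
grip_force: 20.0
```

Run:
```python
from h import *
go([.5452,.3048,.0695],1.551)
```

```text
pos [0.546  0.3003 0.1887] yaw 1.5494 shift [ 0.0046 -0.0009  0.1192] turn [-0.0001  0.0006 -0.0016]
```

Emit:
{"name": "arm_command", "arguments": {"moves": [[[0.005, -0.001, 0.03], [0, 0, 0], 0.038], [[0.005, -0.001, 0.07], [0, 0, 0], 0.038], [[0.005, -0.001, 0.1], [0, 0, 0], 0.038], [[0.005, -0.001, 0.113], [0, 0, 0], 0.038], [[0.005, -0.001, 0.117], [0, 0, 0], 0.038]]}}

```text
time: 17.95
tool_pos: [0.5446, 0.3054, 0.0705]
tool_rot: [-3.139, 0.001, 1.55]
contact_force: [0.7, 0.2, -1.7]
opening: 0.0442
grip_force: 20.0
```

Emit:
{"name": "arm_command", "arguments": {"moves": [[[0, 0, 0.001], [0, 0, 0], 0.038], [[0, 0, 0.002], [0, 0, 0], 0.038], [[0, 0, 0.0025], [0, 0, 0], 0.038], [[0, 0, 0.0025], [0, 0, 0], 0.045], [[0, 0, 0.0025], [0, 0, 0], 0.055]]}}

```text
time: 18.45
tool_pos: [0.5452, 0.3068, 0.0701]
tool_rot: [3.14, -0.001, 1.551]
contact_force: [-0.1, -1.1, -0.1]
opening: 0.0491
grip_force: 0.0
```

Emit:
{"name": "arm_command", "arguments": {"moves": [[[0, 0, 0], [0, 0, 0], 0.065], [[0, 0, 0], [0, 0, 0], 0.08], [[0, 0, 0], [0, 0, 0], 0.0918], [[0, 0, -0.03], [0, 0, 0], 0.0918], [[0, 0, -0.07], [0, 0, 0], 0.0918]]}}

```text
time: 18.95
tool_pos: [0.5434, 0.306, 0.1377]
tool_rot: [-3.137, 0.002, 1.551]
contact_force: [-0.2, 0.1, -0.3]
opening: 0.088
grip_force: 0.0
```

```bash
python3 -c "
from h import *
go([.5813,-.2898,.2],1.80)"
```

```text
pos [0.5434 0.306  0.1377] yaw 1.5507 shift [-0.5951  0.0495 -0.0612] turn [-0.0052  0.0016 -0.2493]
```

Emit:
{"name": "arm_command", "arguments": {"moves": [[[0, 0, -0.03], [0, 0, 0], 0.0918], [[-0.04, 0.003, -0.05], [0, 0, 0], 0.0918], [[-0.09, 0.007, -0.06], [0, 0, 0], 0.0918], [[-0.14, 0.011, -0.06], [0, 0, 0], 0.0918], [[-0.19, 0.015, -0.06], [0, 0, 0], 0.0918]]}}

```text
time: 19.45
tool_pos: [0.5559, 0.1162, 0.1999]
tool_rot: [3.14, 0.0, 1.552]
contact_force: [0.2, -0.7, -0.1]
opening: 0.0918
grip_force: 0.0
```

Emit:
{"name": "arm_command", "arguments": {"moves": [[[-0.045, 0.004, 0], [0, 0, 0], 0.0918], [[-0.09, 0.007, 0], [0, 0, 0], 0.0918], [[-0.135, 0.011, 0], [0, 0, 0], 0.0918], [[-0.18, 0.014, 0], [0, 0, 0], 0.0918], [[-0.225, 0.018, 0], [0, 0, 0], 0.0918]]}}

```text
time: 19.95
tool_pos: [0.5692, -0.1094, 0.1995]
tool_rot: [3.141, 0.0, 1.551]
contact_force: [0.6, 0.2, -0.1]
opening: 0.0914
grip_force: 0.0
```

Emit:
{"name": "arm_command", "arguments": {"moves": [[[-0.04, 0.003, 0], [0, 0, -0.05], 0.0918], [[-0.08, 0.006, 0], [0, 0, -0.1], 0.0918], [[-0.12, 0.01, 0], [0, 0, -0.15], 0.0918], [[-0.16, 0.013, 0], [0, 0, -0.2], 0.0918], [[-0.18, 0.015, 0], [0, 0, -0.249], 0.0918]]}}

```text
time: 20.45
tool_pos: [0.5803, -0.2913, 0.199]
tool_rot: [-3.141, 0.001, 1.799]
contact_force: [-0.2, 0.7, 0.4]
opening: 0.0917
grip_force: 0.0
```

Emit:
{"name": "arm_command", "arguments": {"moves": [[[0, 0, 0.02], [0, 0, 0], 0.0918], [[0, 0, 0.06], [0, 0, 0], 0.0918], [[0, 0, 0.08], [0, 0, 0], 0.0918], [[0, 0, 0.08], [0, 0, 0], 0.0918], [[0, 0, 0.08], [0, 0, 0], 0.0918]]}}

```text
time: 20.95
tool_pos: [0.5811, -0.2879, 0.1198]
tool_rot: [3.141, 0.0, 1.8]
contact_force: [-0.1, 0.5, 1.2]
opening: 0.092
grip_force: 0.0
```

Run:
```python
from h import *
go([.5813,-.2898,.023],1.80)
im=robot.read_camera('top');np.save("pics/t6.npy",im)
cv2.imwrite('pics/t6.png',cv2.resize(im[130:210,120:400,::-1],None,fx=2.8,fy=2.8,interpolation=cv2.INTER_CUBIC))
im=robot.read_camera('scene')
cv2.imwrite('pics/s6.png',cv2.resize(im[100:290,130:450,::-1],None,fx=2.5,fy=2.5,interpolation=cv2.INTER_CUBIC))
```

```text
pos [ 0.5811 -0.2879  0.1198] yaw 1.7999 shift [-0.0018 -0.0003  0.0968] turn [ 0.0003  0.0004 -0.0001]
```

View pics/t6.png

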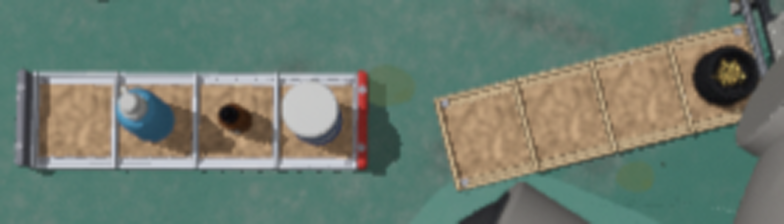

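View pics/s6.png

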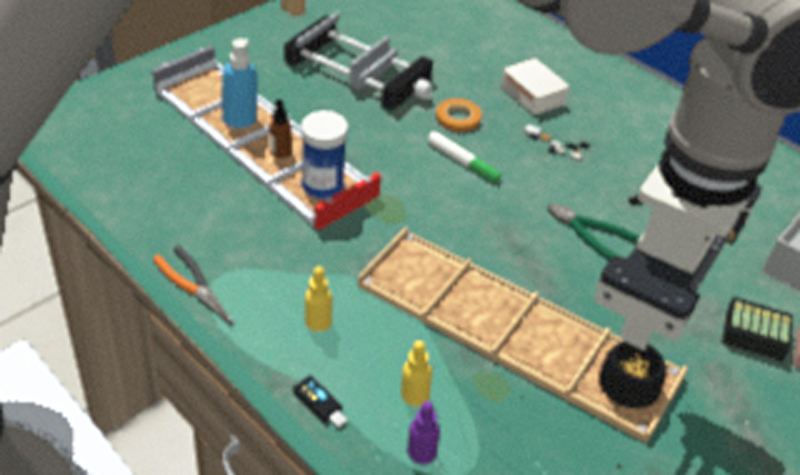

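Tin, dropper and spray stand upright in places one to three (top crop (310,110), (235,117), (145,113)). The cleaner is at top crop (727,75), with the gripper above it. Descending.

Emit:
{"name": "arm_command", "arguments": {"moves": [[[-0.002, 0, 0.03], [0, 0, 0], 0.0918], [[-0.002, 0, 0.06], [0, 0, 0], 0.0918], [[-0.002, 0, 0.085], [0, 0, 0], 0.0918], [[-0.002, 0, 0.095], [0, 0, 0], 0.0918], [[-0.002, 0, 0.097], [0, 0, 0], 0.0918]]}}

```text
time: 21.55
tool_pos: [0.5814, -0.2898, 0.0223]
tool_rot: [-3.141, -0.0, 1.8]
contact_force: [0.4, 1.2, 0.4]
opening: 0.0918
grip_force: 0.0
```

Emit:
{"name": "arm_command", "arguments": {"moves": [[[0, 0, 0], [0, 0, 0], 0.08], [[0, 0, 0], [0, 0, 0], 0.07], [[0, 0, 0], [0, 0, 0], 0.064], [[0, 0, 0], [0, 0, 0], 0.058], [[0, 0, 0], [0, 0, 0], 0.054]]}}

```text
time: 22.05
tool_pos: [0.5816, -0.2899, 0.023]
tool_rot: [3.141, 0.001, 1.8]
contact_force: [0.5, -0.2, 2.8]
opening: 0.06
grip_force: 20.0
```

Emit:
{"name": "arm_command", "arguments": {"moves": [[[0, 0, 0], [0, 0, 0], 0.054], [[0, 0, 0], [0, 0, 0], 0.054], [[0, 0, 0], [0, 0, 0], 0.054], [[0, 0, 0], [0, 0, 0], 0.054], [[0, 0, 0], [0, 0, 0], 0.054]]}}

```text
time: 22.55
tool_pos: [0.5816, -0.29, 0.023]
tool_rot: [3.141, 0.001, 1.8]
contact_force: [-0.2, 0.9, 6.2]
opening: 0.0595
grip_force: 20.1
```

Run:
```python
from h import *
go([.5469,.3888,.19],1.551)
# spray place check, near rim in top view
im=np.load("pics/t6.npy");hsv=cv2.cvtColor(im,cv2.COLOR_RGB2HSV);H,S=hsv[:,:,0],hsv[:,:,1]
m=np.zeros(H.shape,bool);m[155:190,158:190]=((H>92)&(H<115)&(S>90))[155:190,158:190]
ys,xs=np.nonzero(m);cam=np.array([.409,.058])
f=np.array([ray("top",x,y,.010)[:2] for x,y in zip(xs,ys)]);g=f.mean(0);l=(g-cam)/np.linalg.norm(g-cam);q=np.array([-l[1],l[0]])
a=f@l;s=f@q;print("spray",np.ptp(s),l*(a.min()-.0015+.0235)+q*(s.max()+s.min())/2)
```

```text
pos [ 0.5816 -0.29    0.023 ] yaw 1.7997 shift [ 0.6688  0.1204 -0.1675] turn [0.0009 0.0007 0.2487]
spray 0.04415622553973858 [0.54773274 0.30848719]
```

Emit:
{"name": "arm_command", "arguments": {"moves": [[[0, 0, -0.01], [0, 0, 0], 0.054], [[0, 0, -0.04], [0, 0, 0], 0.054], [[0, 0, -0.08], [0, 0, 0], 0.054], [[0, 0, -0.12], [0, 0, 0], 0.054], [[0, 0, -0.155], [0, 0, 0], 0.054]]}}

```text
time: 23.05
tool_pos: [0.5811, -0.2897, 0.1793]
tool_rot: [3.141, 0.0, 1.8]
contact_force: [0.4, 0.5, -1.5]
opening: 0.0599
grip_force: 19.9
```

Emit:
{"name": "arm_command", "arguments": {"moves": [[[0.03, 0.005, 0], [0, 0, 0], 0.054], [[0.07, 0.013, 0], [0, 0, 0], 0.054], [[0.115, 0.021, 0], [0, 0, 0], 0.054], [[0.16, 0.029, 0], [0, 0, 0], 0.054], [[0.205, 0.037, 0], [0, 0, 0], 0.054]]}}

```text
time: 23.55
tool_pos: [0.57, -0.08, 0.1773]
tool_rot: [-3.141, -0.0, 1.799]
contact_force: [0.2, -0.0, -1.5]
opening: 0.06
grip_force: 19.9
```

Run:
```python
from h import *
im=robot.read_camera('scene')
cv2.imwrite('pics/s7.png',cv2.resize(im[40:260,130:430,::-1],None,fx=2.5,fy=2.5,interpolation=cv2.INTER_CUBIC))
go([.5469,.3888,.178],1.551)
```

```text
pos [ 0.5692 -0.0729  0.1773] yaw 1.8033 shift [0.4544 0.0847 0.0015] turn [-0.0015 -0.0049  0.2523]
```

View pics/s7.png

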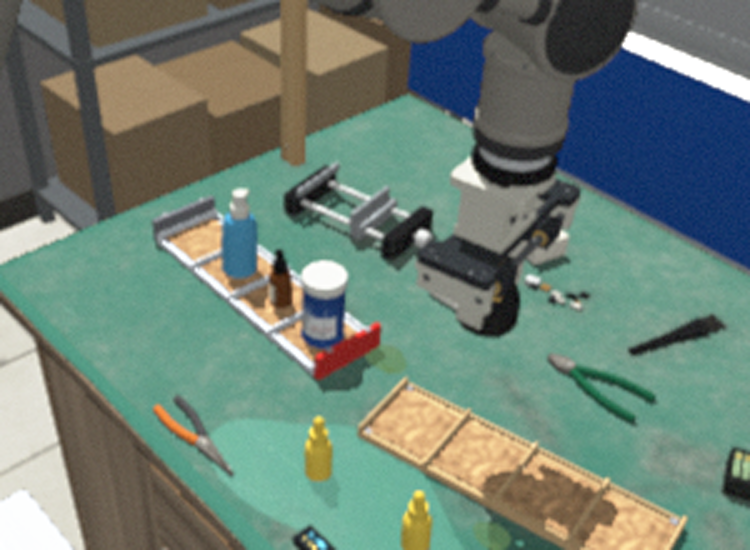

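The cup is held level at crop (495,305); the other three stand upright. Continuing to the place by the grey plate.

Emit:
{"name": "arm_command", "arguments": {"moves": [[[0.045, 0.008, 0], [0, 0, 0], 0.054], [[0.09, 0.016, 0], [0, 0, 0], 0.054], [[0.14, 0.025, 0], [0, 0, 0], 0.054], [[0.19, 0.034, 0], [0, 0, 0], 0.054], [[0.24, 0.043, 0], [0, 0, 0], 0.054]]}}

```text
time: 24.1
tool_pos: [0.5577, 0.161, 0.1773]
tool_rot: [-3.141, 0.0, 1.799]
contact_force: [1.5, -0.2, -2.0]
opening: 0.0599
grip_force: 19.9
```

Emit:
{"name": "arm_command", "arguments": {"moves": [[[0.045, 0.008, 0], [0, 0, 0.05], 0.054], [[0.09, 0.016, 0], [0, 0, 0.1], 0.054], [[0.135, 0.024, 0], [0, 0, 0.15], 0.054], [[0.18, 0.033, 0], [0, 0, 0.2], 0.054], [[0.224, 0.04, 0], [0, 0, 0.249], 0.054]]}}

```text
time: 24.6
tool_pos: [0.546, 0.3882, 0.1771]
tool_rot: [-3.141, 0.001, 1.549]
contact_force: [1.1, -0.1, -1.8]
opening: 0.0598
grip_force: 19.9
```

Emit:
{"name": "arm_command", "arguments": {"moves": [[[0, 0, 0], [0, 0, 0], 0.054], [[0, 0, 0], [0, 0, 0], 0.054], [[0, 0, 0], [0, 0, 0], 0.054], [[0, 0, 0], [0, 0, 0], 0.054], [[0, 0, 0], [0, 0, 0], 0.054]]}}

```text
time: 25.1
tool_pos: [0.5469, 0.3853, 0.1774]
tool_rot: [3.141, 0.0, 1.549]
contact_force: [0.6, 0.1, -1.9]
opening: 0.0596
grip_force: 19.9
```

Run:
```python
from h import *
go([.5469,.3888,.0235],1.551)
```

```text
pos [0.5469 0.3853 0.1774] yaw 1.5492 shift [ 3.500e-03 -1.000e-04  1.539e-01] turn [ 0.0001  0.0002 -0.0018]
```

Emit:
{"name": "arm_command", "arguments": {"moves": [[[0.0025, 0, 0.03], [0, 0, 0], 0.054], [[0.0025, 0, 0.07], [0, 0, 0], 0.054], [[0.0025, 0, 0.11], [0, 0, 0], 0.054], [[0.0025, 0, 0.135], [0, 0, 0], 0.054], [[0.0025, 0, 0.148], [0, 0, 0], 0.054]]}}

```text
time: 25.6
tool_pos: [0.5455, 0.3876, 0.0265]
tool_rot: [-3.138, 0.002, 1.55]
contact_force: [-1.1, 0.4, -1.2]
opening: 0.0598
grip_force: 19.9
```

Emit:
{"name": "arm_command", "arguments": {"moves": [[[0, 0, 0.003], [0, 0, 0], 0.054], [[0, 0, 0.0055], [0, 0, 0], 0.054], [[0, 0, 0.0055], [0, 0, 0], 0.054], [[0, 0, 0.0055], [0, 0, 0], 0.054], [[0, 0, 0.0055], [0, 0, 0], 0.062]]}}

```text
time: 26.1
tool_pos: [0.5471, 0.3895, 0.025]
tool_rot: [3.14, -0.001, 1.551]
contact_force: [0.4, -0.7, -0.0]
opening: 0.0614
grip_force: 0.0
```

Emit:
{"name": "arm_command", "arguments": {"moves": [[[0, 0, 0], [0, 0, 0], 0.07], [[0, 0, 0], [0, 0, 0], 0.08], [[0, 0, 0], [0, 0, 0], 0.0918], [[0, 0, 0], [0, 0, 0], 0.0918], [[0, 0, -0.03], [0, 0, 0], 0.0918]]}}

```text
time: 26.6
tool_pos: [0.5439, 0.3876, 0.0497]
tool_rot: [-3.134, 0.005, 1.551]
contact_force: [-0.5, 0.1, -1.1]
opening: 0.0912
grip_force: 0.0
```

Emit:
{"name": "arm_command", "arguments": {"moves": [[[0, 0, -0.04], [0, 0, 0], 0.0918], [[0, 0, -0.08], [0, 0, 0], 0.0918], [[0, 0, -0.12], [0, 0, 0], 0.0918], [[0, 0, -0.16], [0, 0, 0], 0.0918], [[-0.04, 0, -0.16], [0, 0, 0], 0.0918]]}}

```text
time: 27.1
tool_pos: [0.5479, 0.3536, 0.2206]
tool_rot: [3.13, -0.008, 1.555]
contact_force: [0.9, 0.5, 0.8]
opening: 0.0919
grip_force: 0.0
```

Emit:
{"name": "arm_command", "arguments": {"moves": [[[-0.05, 0, 0], [0, 0, 0], 0.0918], [[-0.1, 0, 0], [0, 0, 0], 0.0918], [[-0.15, 0, 0], [0, 0, 0], 0.0918], [[-0.2, 0, 0], [0, 0, 0], 0.0918], [[-0.25, 0, 0], [0, 0, 0], 0.0918]]}}

```text
time: 27.6
tool_pos: [0.5402, 0.0973, 0.2139]
tool_rot: [3.141, 0.0, 1.551]
contact_force: [1.1, -0.7, 0.1]
opening: 0.0918
grip_force: 0.0
```

Emit:
{"name": "arm_command", "arguments": {"moves": [[[-0.05, 0, 0], [0, 0, 0], 0.0918], [[-0.1, 0, 0], [0, 0, 0], 0.0918], [[-0.15, 0, 0], [0, 0, 0], 0.0918], [[-0.2, 0, 0], [0, 0, 0], 0.0918], [[-0.2, 0, 0], [0, 0, 0], 0.0918]]}}

```text
time: 28.1
tool_pos: [0.5363, -0.1066, 0.2137]
tool_rot: [3.141, 0.002, 1.544]
contact_force: [0.2, 0.0, -0.2]
opening: 0.0918
grip_force: 0.0
```

Run:
```python
from h import *
im=robot.read_camera('top');hsv=cv2.cvtColor(im,cv2.COLOR_RGB2HSV)
H,S,V=[hsv[:,:,i].astype(int) for i in range(3)]
cv2.imwrite('pics/t8.png',cv2.resize(im[140:205,120:260,::-1],None,fx=5.7,fy=5.7,interpolation=cv2.INTER_CUBIC))
cam=np.array([.409,.058])
def win(m,x0,x1):
    o=np.zeros(m.shape,bool);o[158:190,x0:x1]=m[158:190,x0:x1];return o
m=win(V<75,134,161)
ys,xs=np.nonzero(m);print(len(xs),np.ptp(xs),np.ptp(ys))
for z,far in((.010,0),(.051,1)):
    f=np.array([ray("top",x,y,z)[:2] for x,y in zip(xs,ys)]);g=f.mean(0);l=(g-cam)/np.linalg.norm(g-cam);q=np.array([-l[1],l[0]])
    a=f@l;s=f@q;c=a.max()+.0015-.031 if far else a.min()-.0015+.031
    print("cleaner",np.ptp(s).round(4),(l*c+q*(s.max()+s.min())/2).round(4))
```

```text
344 23 20
cleaner 0.0588 [0.5472 0.3879]
cleaner 0.0565 [0.5456 0.3841]
```

View pics/t8.png

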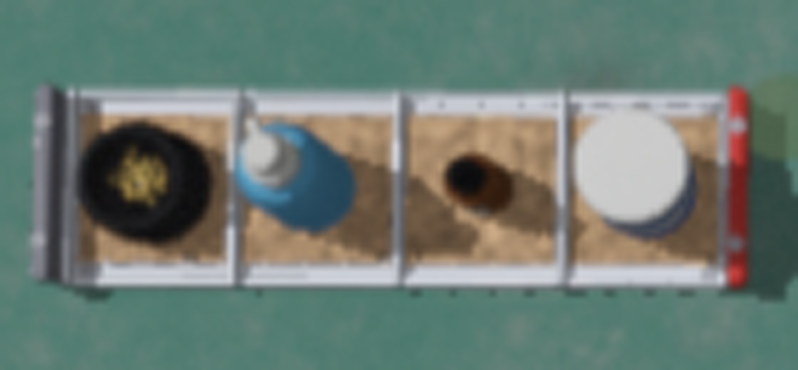

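Cleaner at crop (145,180), spray (300,180), dropper (475,182) and tin (633,170) all stand upright. Each is within about 5 mm of the middle of its place, in the right order from the red plate, and the gripper is well clear.

```bash
python3 -c "
from cell import robot
print(robot.hand_in())"
```

```text
the job is handed in; nothing more can be done
None
```

The job is handed in: tin, dropper, spray and cleaner stand upright in the aluminium rack in that order from the red plate to the grey one, each within about 5 mm of the middle of its place by my camera measurements, after about 28 s of the 112 s; the hand-in returned no verdict.

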